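Pin the mincer crank on its shaft

TASK

Lock the crank of the hand mincer onto its shaft: take the steel locking pin out of its wooden rest, find the cross hole in the top of the square shaft end with its tip, and push it gently down until its collar sits fully home on the shaft, with the wire loop pointing out over the shaft's free end. Then press the loop down over the shaft end until it snaps shut underneath, let go, and leave the pin home and the loop shut. Never force anything against the mincer, and leave the salt shaker and the other things on the worktop where they are.

Things in the scene. Friction and masses are not known exactly. Their poses are not given: they have to be found in the camera images.
- mincer: fixed grey cast-metal kitchen mincer, 225 long, funnel on top (195 high); origin under the middle of its foot; its -x runs out along the square shaft to the free end. The round crank hub (32 diameter) sits inboard on the shaft, the crank arm and wooden handle hang below it. More than 40 N of contact force on it in all is too much; a seated pin gripped in its bore makes about 10 of these by itself
- hole_mid (a point): point on the mincer (not on the sliding shaft), at (-110, 0, 130) from its origin, same axes: in the flat top face of the shaft end (22 wide, 20 high), midway across. The vertical cross hole (9.9 diameter, right through, 1.6 chamfer) is centred across the shaft but lies anywhere up to 12 mm either way along x of this point (end float), unmeasured: see it or feel for it
- hub_face (a point): centre of the outer face of the crank hub, on the shaft axis, 10 below the shaft's top face. The shaft's free end is 26 beyond the cross hole. The shaft has friction and stays put under side forces below about 14 N. A sprung ball half-way down the bore grips the pin: a few N of push take the pin past it and home, where the collar stops hard on the shaft
- pin_grip (a point): middle of the steel pin's upright grip tab (14 along x, 18 along y, from 9 to 40 above the collar's underside), 28 above the collar's underside; z up along the pin. At the start the pin stands in its rest. It goes into the shaft with its axes parallel to those of hole_mid, so that its loop, which sticks out to the pin's -x, points out over the shaft's free end
- pin_tip (a point): centre of the flat lower end of the pin's shank, 32 below the collar's underside (32 below hole_mid's level when home). Shank 8.5 diameter, its last 3 taper to 7.5. The collar above it is 19 in diameter, 9 high. The pin weighs about 80 g
- rest: dark wooden block 70 square, 40 high, fixed on an 18 thick chopping board; origin under its middle. The pin stands in its central hole (11 diameter), collar on the block's top
- loop_tab (a point): middle of the flat thumb tab (14 long, 22 wide, 3 thick) at the far end of the wire loop, 55 from the hinge. The loop is a U of 4 thick wire, 27 clear inside, hinged about the pin's y, 6 above the collar's underside; its cross wire is 48 from the hinge and passes outside the shaft end
- loop (a joint): angle of the wire loop on the pin, rad: 0 open (sticking out level to the pin's -x), 1.6 shut (hanging straight down round the shaft, below the pin's tip). An over-centre spring holds it open up to about 0.55 rad (about 4 N down on the thumb tab overcomes it), beyond that it snaps shut by itself if nothing is in its way
- salt_shaker: loose salt shaker, 44 diameter, 90 high, upright, a bystander; origin at its underside
- rice_bowl: loose bowl, 115 diameter, 51 high, a bystander; origin at its underside
- kitchen_timer: loose round kitchen timer, 70 wide, 62 high, a bystander; origin at its underside

How it is judged:
By the outcome, as a careful person would: the job done as asked, in the order asked, and still so for the second after the job is handed in, with the robot touching nothing.
It also fails if it takes over 72 s, if anything falls off the work surface, if the arm or the gripper's body presses on something with over 40 N, if the wrist force passes 120 N, or if a joint passes its speed limit or range.

ROBOT

A 6-joint arm with a two-finger parallel gripper is mounted at the origin on a cart in front of the work surface, level with it; the furniture and walls round the work are solid. World frame = base frame: x ahead of the robot, y to its left, z up, the work surface at z = 0. Lengths are in m, angles in rad, forces in N, time in s.
With the tool pointing down it reaches from about 0.2 to 0.875 m from the base axis. Payload 3.4 kg.
Tool frame: the origin (TCP) lies midway between the tips of the shut fingers; the grasp point (between the pads) lies 19 mm behind it (bot.grip_point_offset is the z of the grasp point in the tool frame, in m); z points along the fingers, y is the line along which they close (so a half turn about z gives the same grasp; the last joint's range is limited). The gripper opens to 94 mm and grips with 3 to 60 N. Pads are 16 mm wide; open, the fingers measure 119 mm over their backs; the gripper's body (75 mm by 177 mm) begins 78 mm behind the grasp point.
Start: joints at [-1.422, 0.276, 1.505, -0, 1.361, -0.121], TCP at [0.153, -0.554, 0.205] pointing down, gripper open.
Joint ranges: [-2.89, 2.89], [-0.75, 2.08], [0.22, 2.7], [-1.18, 4.32], [0.11, 2.71], [-2.7, 2.7]. Speed limits (rad/s): [2.57, 2.57, 3.14, 3.14, 3.14, 3.14].

INTERFACE

Orientations are given as a rotation vector (axis times angle).
In Python, from rig import sensors, optics, bot, outline_of gives the robot as it stands. The module is installed in compiled form; this text tells all that it offers.
- The arm moves only by the tool play_rows, never from a script. Its argument "steps" is one flat list of numbers, 7 for each row, row after row: the shift along the world's x, y, z in m, then the turn, a rotation vector about the world's x, y, z in degrees, then the finger opening in m, from 0 to 0.094. In form: [dx, dy, dz, ax, ay, az, claw, dx, dy, dz, ax, ay, az, claw, ...]. A call has exactly 8 rows; each row is the pose to reach, as a shift and turn from the pose commanded when the call began; what a row does not reach only later rows make up. A row lasts 1/12 s, in which the tool goes at most 41.7 mm and 7.16 degrees, less where a joint would pass 70% of its speed; a pose out of reach is approached as far as the arm can. A call with a gripper value outside its range is refused whole. The fingers move at their own pace and stop on an object; "grip_force" is the grip in N (left out, the last holds). Time passes only in rows, so rows that repeat a pose let the fingers close, or fill a call up. It gives the time, the measured TCP pose, the force, the opening and the grip force at its end, in the units of the state.
- sensors.get_obs(): the state, without advancing time (a new reading comes with each control period).
- optics.get_image(name): name is "scene" or "top" or "wrist"; returns (picture, depth): 480x640x3 uint8, blue, green, red; 480x640 float32, m along the optical axis (not along the pixel's ray), 0 where there is no reading.
- optics.get_calibration(name): a dict with "mtx" (3x3 intrinsics, pixels), "eye" and "attitude" of the camera in the world; the wrist camera has in their place "hand_eye" (4x4, takes a point from camera to tool coordinates, whose origin is the TCP and whose axes are the flange's). Camera axes: x right, y up, looking along -z (the intrinsics and any distortion apply to the point x, -y, -z); pixel columns grow to the right and rows downward; lengths in m; the calibration is good to about 2 mm. The wrist camera is an equidistant fisheye: a pixel r from the principal point sees the ray r / f radians off the axis. A picture is of the moment at which its call begins: read the wrist's pose just before it. get_calibration takes no time and is no camera call.
- bot.job_done(): hands the job in; it is judged then, once.
Trained networks look in the newest picture that a camera, given by its name, has taken for a name from the list of things; names that differ only in an ending like _2 or _b are one class to them, and where a whole thing is asked for, a point or a joint stands for the part that bears it (a point fixed in the world has none). Each returns a list of dicts, best first, with "confidence" (0 to 1); they miss things now and then, are a little off and sometimes report something else, mostly with a low value. They report only what shows in the picture. A call takes as long as a camera call.
- outline_of(camera, query): "region" (480x640 bool, what is visible of it) and "position" ([column, row] in pixels, amid what is visible of it).
The state is a dict: "time_s": time; "joints": joint angles; "qvel": joint speeds; "joint_torque": joint torques, N m; "eef_pos": TCP position; "tool_rot": TCP orientation; "ft_force": force on the tool from outside, world axes, zero at the start; "torque": the same for the moment, N m; "grip_width": finger opening in m; "gripper_force": force on a finger pad.
Only numpy, scipy, OpenCV 4.12 (cv2) and the standard library are available. Lean on these libraries where they do the work, as an engineer would, in place of code of your own. Each camera call takes 0.05 s, during which the arm holds its last target. There are 200 camera calls.

## Working session

There is one attempt and no reset: what is moved stays moved. The work goes in short steps, Python scripts to look and compute and a tool call to move; the robot and the scene stay as the last step left them, time stands still between calls to the robot, and variables do not carry over. Pictures are saved under pics/ and viewed, at most 10 in all, crops included, and the job is handed in when it is done.

Besides the shell and the picture viewer there is one more tool, called after "Emit:" by a JSON object that holds its "name" and its "arguments". play_rows: Moves the arm, as the interface text tells. Its arguments: {"type":"object","properties":{"steps":{"type":"array","items":{"type":"number"}},"grip_force":{"type":"number"}},"required":["steps"]}

```bash
mkdir -p pics; cat > h.py <<'E'
import numpy as np, cv2
from scipy.spatial.transform import Rotation as R
from rig import sensors, optics, bot, outline_of
def cam(name):
    c=optics.get_calibration(name); K=np.array(c["mtx"])
    if "eye" in c:
        a=np.array(c["attitude"],float)
        M=a if a.shape==(3,3) else R.from_rotvec(a).as_matrix() if a.size==3 else None
        return K,M,np.array(c["eye"])
    return K,c
def world(name,depth,uv):
    K,M,e=cam(name); uv=np.atleast_2d(uv)
    z=depth[uv[:,1].astype(int),uv[:,0].astype(int)]
    x=(uv[:,0]-K[0,2])/K[0,0]*z; y=(uv[:,1]-K[1,2])/K[1,1]*z
    return np.c_[x,-y,-z]@M.T+e
E
python3 - <<'E'
from h import *
print(sensors.get_obs())
for n in ("scene","top","wrist"):
    print(n,optics.get_calibration(n))
ims=[]
for n in ("scene","top"):
    p,d=optics.get_image(n); cv2.imwrite(f"pics/{n}0.png",p); np.save(f"{n}_d.npy",d)
    for q in ("pin_grip","mincer","rest","salt_shaker","loop_tab","rice_bowl","kitchen_timer","hole_mid","hub_face","pin_tip"):
        for r in outline_of(n,q)[:2]:
            pos=r["position"]; m=r["region"]; ys,xs=np.nonzero(m&(d>0))
            try:
                P=world(n,d,np.c_[xs,ys]); s=(P.min(0).round(3),P.max(0).round(3),np.median(P,0).round(3))
            except Exception as ex: s=ex
            print(n,q,round(r["confidence"],2),np.round(pos),m.sum(),s)
E
```

```text
{'time_s': 0.0, 'joints': array([-1.42197532e+00,  2.76574695e-01,  1.50614743e+00, -1.13493760e-05,
        1.36070557e+00, -1.20996294e-01]), 'qvel': array([-0.00092629, -0.00032582, -0.00249439, -0.00110818,  0.00070079,
        0.00039325]), 'joint_torque': array([ 3.54944852e-03, -4.04576182e+01, -2.37228870e+01,  7.00739049e-02,
        3.43880674e-02, -1.33159738e-04]), 'eef_pos': array([ 0.15317424, -0.55361305,  0.20461064]), 'tool_rot': array([-3.11122842e+00, -4.22300493e-01,  5.74975788e-05]), 'ft_force': array([-0.54834391,  0.7435997 , -0.35074423]), 'torque': array([-0.03321958,  0.04024109, -0.02687095]), 'gripper_force': 0.0, 'grip_width': 0.09427016592976917}
scene {'mtx': array([[462.33185715,   0.        , 319.85513299],
       [  0.        , 462.33185715, 235.71417791],
       [  0.        ,   0.        ,   1.        ]]), 'eye': array([0.12843076, 0.45939701, 0.78323636]), 'attitude': array([ 0.33595499, -0.94972836, -2.28368933])}
top {'mtx': array([[501.95073052,   0.        , 323.46976102],
       [  0.        , 501.95073052, 242.39067748],
       [  0.       
[... 2888 characters left out ...]
 0.102]), array([ 0.482, -0.127,  0.064]))
top hole_mid 0.78 [207. 197.] 3943 (array([ 0.507,  0.182, -0.005]), array([0.745, 0.353, 0.202]), array([0.639, 0.24 , 0.137]))
top hole_mid 0.67 [398. 171.] 1667 (array([ 0.663, -0.279, -0.007]), array([ 0.789, -0.157,  0.056]), array([ 0.726, -0.218,  0.02 ]))
top hub_face 0.6 [206. 199.] 3815 (array([ 0.507,  0.182, -0.004]), array([0.757, 0.369, 0.202]), array([0.639, 0.239, 0.138]))
top hub_face 0.53 [362. 280.] 111 (array([ 0.432, -0.151,  0.011]), array([ 0.492, -0.102,  0.102]), array([ 0.451, -0.121,  0.064]))
top pin_tip 0.6 [360. 270.] 238 (array([ 0.431, -0.154,  0.01 ]), array([ 0.495, -0.104,  0.102]), array([ 0.468, -0.125,  0.063]))
```

```bash
python3 - <<'E'
from h import *
p=cv2.imread("pics/top0.png");s=cv2.imread("pics/scene0.png")
a=cv2.resize(p[120:320,140:300],(480,600),interpolation=cv2.INTER_CUBIC)
b=cv2.resize(p[220:320,320:420],(320,320),interpolation=cv2.INTER_CUBIC)
c=cv2.resize(s,(320,240)); pad=np.zeros((40,320,3),np.uint8)
cv2.imwrite("pics/c1.png",np.hstack([a,np.vstack([b,c,pad])]))
E
```

```text
(no output)
```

View pics/c1.png

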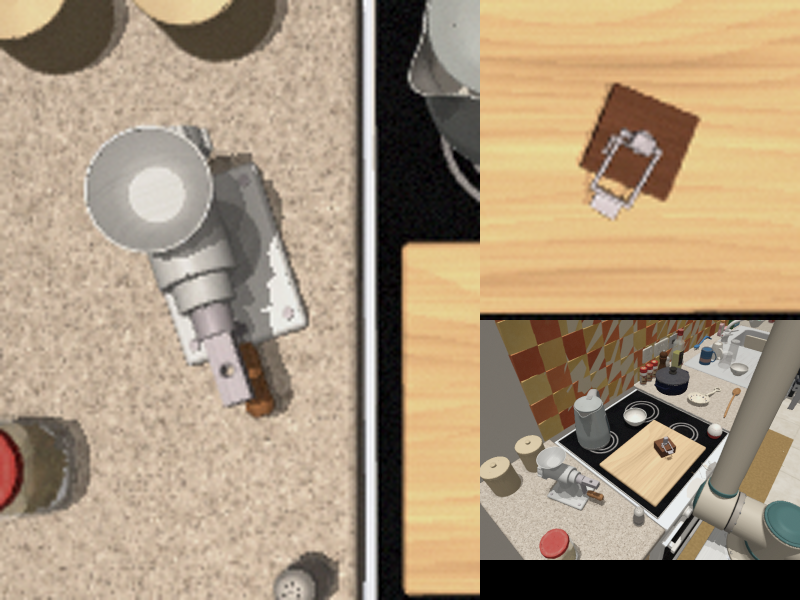

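```bash
python3 - <<'E'
from h import *
d=np.load("top_d.npy")
vv,uu=np.mgrid[225:262,195:240]; uv=np.c_[uu.ravel(),vv.ravel()]
P=world("top",d,uv)
def line(m):
    Q=P[m]; c=Q.mean(0); w=np.linalg.svd(Q[:,:2]-c[:2],full_matrices=False)[2][0]; w=w if w[0]<0 else -w
    t=(Q[:,:2]-c[:2])@w; n=(Q[:,:2]-c[:2])@[-w[1],w[0]]
    print(m.sum(),c.round(4),np.degrees(np.arctan2(w[1],w[0])).round(1),t.min().round(4),t.max().round(4),n.min().round(4),n.max().round(4),(c[:2]+t.max()*w).round(4))
m=(abs(P[:,2]-.130)<.006)&(P[:,0]<.575); line(m)
m2=m&(P[:,0]<.56);line(m2); print(np.median(P[m2],0))
print("hole",world("top",d,[[215,243],[217,243],[216,246],[216,240],[213,244],[219,244]]).round(4))
K,M,e=cam("top")
def atz(u,v,z):
    r=M@np.array([(u-K[0,2])/K[0,0],-(v-K[1,2])/K[1,1],-1]); return e+r*(z-e[2])/r[2]
print("hole@.13",atz(215.7,243.7,.13),"grip",atz(371.6,264.4,.098),"tab",atz(359.4,284.4,.064))
h=P[(P[:,2]>.03)&(P[:,2]<.11)&(P[:,0]>.48)]; print("handle",h[:,2].min(),np.percentile(h[:,2],[5,50,95]),h.mean(0))
vv,uu=np.mgrid[250:300,345:395]; P=world("top",d,np.c_[uu.ravel(),vv.ravel()])
g=P[(P[:,2]>.090)]; print("gripTab",len(g),g.mean(0),g.min(0),g.max(0))
g=P[(P[:,2]>.050)&(P[:,2]<.062)]; r=cv2.minAreaRect((g[:,:2]*1000).astype(np.float32)); print("rest",r)
E
```

```text
269 [0.5437 0.2234 0.1308] -159.4 -0.0373 0.0318 -0.014 0.0163 [0.5139 0.2122]
206 [0.5366 0.221  0.1307] -158.1 -0.0276 0.0245 -0.0125 0.0123 [0.5138 0.2119]
[0.53606304 0.22082294 0.1309329 ]
hole [[0.5392 0.2271 0.1111]
 [0.5446 0.2465 0.0038]
 [0.5313 0.2204 0.1301]
 [0.5452 0.2205 0.1298]
 [0.5361 0.2278 0.1282]
 [0.5361 0.2143 0.126 ]]
hole@.13 [0.53663448 0.22115004 0.13      ] grip [ 0.48622156 -0.14234164  0.098     ] tab [ 0.43797078 -0.11494702  0.064     ]
handle 0.0428714918789479 [0.0459388  0.05531433 0.06358164] [0.53618397 0.21629342 0.05519819]
gripTab 50 [ 0.48482217 -0.12640761  0.26391482] [ 0.47766869 -0.14838601  0.09155426] [ 0.4943505  -0.04245435  1.29045596]
rest ((474.45147705078125, -136.0689697265625), (70.1832504272461, 96.95751190185547), 67.75019836425781)
```

Emit:
{"name": "play_rows", "arguments": {"steps": [0.333,0.412,0,0,0,44.9,0.06,0.333,0.412,0,0,0,44.9,0.06,0.333,0.412,0,0,0,44.9,0.06,0.333,0.412,0,0,0,44.9,0.06,0.333,0.412,0,0,0,44.9,0.06,0.333,0.412,0,0,0,44.9,0.06,0.333,0.412,0,0,0,44.9,0.06,0.333,0.412,0,0,0,44.9,0.06]}}

```text
time_s: 1.77
eef_pos: [0.3636, -0.2933, 0.2058]
tool_rot: [2.714, 1.58, 0.0]
ft_force: [0.4, -0.8, 0.2]
grip_width: 0.0597
gripper_force: 0.0
```

Emit:
{"name": "play_rows", "arguments": {"steps": [0.123,0.152,0,0,0,0,0.06,0.123,0.152,0,0,0,0,0.06,0.123,0.152,0,0,0,0,0.06,0.123,0.152,0,0,0,0,0.06,0.123,0.152,0,0,0,0,0.06,0.123,0.152,0,0,0,0,0.06,0.123,0.152,0,0,0,0,0.06,0.123,0.152,0,0,0,0,0.06]}}

```text
time_s: 2.43
eef_pos: [0.4853, -0.1433, 0.2054]
tool_rot: [2.715, 1.58, -0.002]
ft_force: [-0.4, -0.1, 0.9]
grip_width: 0.0602
gripper_force: 0.0
```

```bash
cat >> h.py <<'E'
def wpose():
    o=sensors.get_obs(); T=np.eye(4); T[:3,:3]=R.from_rotvec(o["tool_rot"]).as_matrix(); T[:3,3]=o["eef_pos"]; return T
def wray(T,uv):
    K,c=cam("wrist"); C=T@np.array(c["hand_eye"]); uv=np.atleast_2d(uv).astype(float)
    q=(uv-[K[0,2],K[1,2]])/K[0,0]; th=np.linalg.norm(q,axis=1); s=np.sinc(th/np.pi)
    r=np.c_[q[:,0]*s,-q[:,1]*s,-np.cos(th)]
    return C[:3,3],r@C[:3,:3].T,np.cos(th)
def wz(T,uv,z):
    e,r,_=wray(T,uv); return e+r*((z-e[2])/r[:,2])[:,None]
def wd(T,uv,d):
    e,r,c=wray(T,uv); uv=np.atleast_2d(uv); return e+r*(d[uv[:,1].astype(int),uv[:,0].astype(int)]/c)[:,None]
E
python3 - <<'E'
from h import *
T=wpose(); p,d=optics.get_image("wrist"); cv2.imwrite("pics/w1.png",p); np.save("w1d.npy",d); np.save("w1T.npy",T); print(T)
for q in("loop_tab","rest"):
    for r in outline_of("wrist",q)[:2]: print(q,r["confidence"],r["position"],r["region"].sum())
E
```

```text
[[ 4.94077774e-01  8.69417374e-01 -7.63083127e-04  4.85316542e-01]
 [ 8.69417163e-01 -4.94078257e-01 -6.87682046e-04 -1.43328219e-01]
 [-9.74905500e-04 -3.23669152e-04 -9.99999472e-01  2.05381610e-01]
 [ 0.00000000e+00  0.00000000e+00  0.00000000e+00  1.00000000e+00]]
loop_tab 0.83 [266.5, 225.7] 723
rest 0.62 [330.5, 216.3] 5189
```

View pics/w1.png

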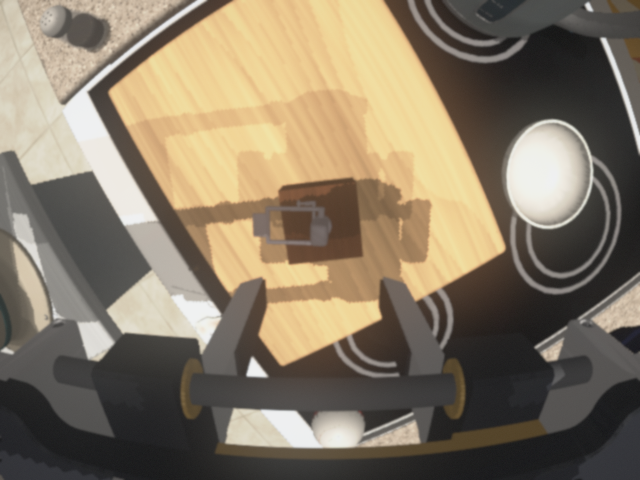

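```bash
python3 - <<'E'
from h import *
d=np.load("w1d.npy");T=np.load("w1T.npy")
vv,uu=np.mgrid[170:275,240:375]; uv=np.c_[uu.ravel(),vv.ravel()]
ok=d[uv[:,1],uv[:,0]]>.1; uv=uv[ok]; P=wd(T,uv,d)
near=np.linalg.norm(P[:,:2]-[.47,-.135],axis=1)<.07
g=P[near&(P[:,2]>.088)&(P[:,2]<.11)]; print("tab",len(g),g.mean(0).round(4),np.percentile(g[:,2],[10,50,90]).round(4))
top=g[g[:,2]>.094]; print(cv2.minAreaRect((top[:,:2]*1000).astype(np.float32)), top.mean(0))
l=P[near&(P[:,2]>.0595)&(P[:,2]<.075)&(np.linalg.norm(P[:,:2]-g.mean(0)[:2],axis=1)>.02)]
print("loop",len(l),l.mean(0),cv2.minAreaRect((l[:,:2]*1000).astype(np.float32)))
ys=[];
t=l[np.linalg.norm(l[:,:2]-g.mean(0)[:2],axis=1)>.046]; print("thumb",len(t),t.mean(0), t[:,2].std())
v=t.mean(0)-g.mean(0); print(np.degrees(np.arctan2(v[1],v[0])),np.hypot(*v[:2]))
print(wz(T,[[319,230],[261,224]],.098),wz(T,[[261,224]],.0655))
E
```

```text
tab 380 [ 0.4844 -0.1386  0.0972] [0.094  0.0979 0.0991]
((483.531494140625, -139.46812438964844), (17.685436248779297, 12.1294527053833), 60.50231170654297) [ 0.48391089 -0.13886918  0.09792635]
loop 913 [ 0.45355768 -0.11982446  0.06338681] ((472.3328552246094, -134.46046447753906), (68.95903015136719, 97.07660675048828), 66.04080963134766)
thumb 452 [ 0.43914456 -0.11400897  0.06336031] 0.0008725390340590058
151.43991340748087 0.05152410158268505
[[ 0.4861242  -0.1358354   0.098     ]
 [ 0.44821586 -0.10850723  0.098     ]] [[ 0.43944682 -0.11259762  0.0655    ]]
```

Emit:
{"name": "play_rows", "arguments": {"steps": [-0.001,0.004,-0.035,0,0,0,0.04,-0.001,0.004,-0.07,0,0,0,0.04,-0.001,0.004,-0.1,0,0,0,0.04,-0.001,0.004,-0.12,0,0,0,0.04,-0.001,0.004,-0.13,0,0,0,0.04,-0.001,0.004,-0.136,0,0,0,0.04,-0.001,0.004,-0.136,0,0,0,0.04,-0.001,0.004,-0.136,0,0,0,0.03]}}

```text
time_s: 3.25
eef_pos: [0.4855, -0.1398, 0.0704]
tool_rot: [2.715, 1.577, 0.002]
ft_force: [-1.2, -0.3, 0.2]
grip_width: 0.0362
gripper_force: 0.0
```

Emit:
{"name": "play_rows", "arguments": {"steps": [0,0,0,0,0,0,0.005,0,0,0,0,0,0,0.005,0,0,0,0,0,0,0.005,0,0,0,0,0,0,0.005,0,0,0,0,0,0,0.005,0,0,0,0,0,0,0.005,0,0,0,0,0,0,0.005,0,0,0,0,0,0,0.005], "grip_force": 25}}

```text
time_s: 3.92
eef_pos: [0.4854, -0.1392, 0.0703]
tool_rot: [2.714, 1.579, 0.001]
ft_force: [-0.9, 0.0, 6.3]
grip_width: 0.0137
gripper_force: 25.0
```

Emit:
{"name": "play_rows", "arguments": {"steps": [0,0,0.02,0,0,0,0.005,0,0,0.05,0,0,0,0.005,0,0,0.08,0,0,0,0.005,0,0,0.11,0,0,0,0.005,0,0,0.13,0,0,0,0.005,0,0,0.14,0,0,0,0.005,0,0,0.14,0,0,0,0.005,0,0,0.14,0,0,0,0.005]}}

```text
time_s: 4.58
eef_pos: [0.4843, -0.1387, 0.2087]
tool_rot: [-2.715, -1.579, 0.001]
ft_force: [-0.3, 0.0, -2.3]
grip_width: 0.0141
gripper_force: 25.0
```

```bash
python3 - <<'E'
from h import *
o=sensors.get_obs();print(o["eef_pos"],o["ft_force"],o["grip_width"],o["torque"])
T=wpose(); p,d=optics.get_image("wrist"); cv2.imwrite("pics/w2.png",p[150:400,170:490]); np.save("w2d.npy",d); np.save("w2T.npy",T)
E
```

```text
[ 0.48429365 -0.13874517  0.20866356] [-0.31499037  0.00949833 -2.34197816] 0.014087306598060777 [-0.04327859 -0.04285598  0.03077855]
```

View pics/w2.png

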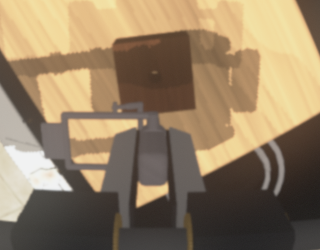

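Emit:
{"name": "play_rows", "arguments": {"steps": [0,0.32,0.03,0,0,50.8,0.005,0,0.32,0.03,0,0,50.8,0.005,0,0.32,0.03,0,0,50.8,0.005,0,0.32,0.03,0,0,50.8,0.005,0,0.32,0.03,0,0,50.8,0.005,0,0.32,0.03,0,0,50.8,0.005,0,0.32,0.03,0,0,50.8,0.005,0,0.32,0.03,0,0,50.8,0.005]}}

```text
time_s: 5.3
eef_pos: [0.4832, 0.1842, 0.2376]
tool_rot: [-1.766, -2.594, 0.002]
ft_force: [0.1, -0.9, -1.1]
grip_width: 0.0143
gripper_force: 25.0
```

Emit:
{"name": "play_rows", "arguments": {"steps": [0.025,0.02,0,0,0,0,0.005,0.052,0.04,0,0,0,0,0.005,0.052,0.04,0,0,0,0,0.005,0.052,0.04,0,0,0,0,0.005,0.052,0.04,0,0,0,0,0.005,0.052,0.04,0,0,0,0,0.005,0.052,0.04,0,0,0,0,0.005,0.052,0.04,0,0,0,0,0.005]}}

```text
time_s: 5.97
eef_pos: [0.5362, 0.2202, 0.2396]
tool_rot: [-1.777, -2.591, 0.0]
ft_force: [-0.4, -0.1, -1.8]
grip_width: 0.0138
gripper_force: 25.0
```

```bash
python3 - <<'E'
from h import *
o=sensors.get_obs();print(o["eef_pos"],o["ft_force"],o["grip_width"],o["torque"])
T=wpose(); print(T); p,d=optics.get_image("wrist"); cv2.imwrite("pics/w3f.png",p);cv2.imwrite("pics/w3.png",cv2.resize(p[100:340,210:430],(660,720),interpolation=cv2.INTER_CUBIC)[:600]); np.save("w3d.npy",d); np.save("w3T.npy",T)
E
```

```text
[0.53616582 0.22021767 0.23961938] [-0.42184889 -0.05183341 -1.82516294] 0.013773759428854481 [ 0.01060586 -0.13839092 -0.00026265]
[[-3.60057708e-01  9.32930021e-01 -1.51249220e-04  5.36165822e-01]
 [ 9.32930032e-01  3.60057695e-01 -1.04431574e-04  2.20217672e-01]
 [-4.29689053e-05 -1.78706333e-04 -9.99999983e-01  2.39619384e-01]
 [ 0.00000000e+00  0.00000000e+00  0.00000000e+00  1.00000000e+00]]
```

View pics/w3.png

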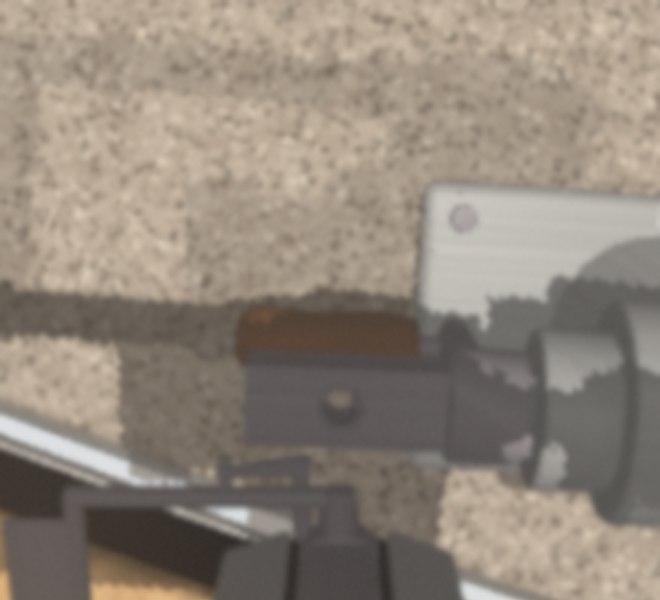

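```bash
cat >> h.py <<'E'
def wproj(T,X):
    K,c=cam("wrist"); C=T@np.array(c["hand_eye"]); q=(np.atleast_2d(X)-C[:3,3])@C[:3,:3]
    q=q*[1,-1,-1]; r=np.hypot(q[:,0],q[:,1]); th=np.arctan2(r,q[:,2])
    return np.c_[q[:,0],q[:,1]]/r[:,None]*(th*K[0,0])[:,None]+[K[0,2],K[1,2]]
E
python3 - <<'E'
from h import *
d=np.load("w3d.npy");T=np.load("w3T.npy")
c=lambda L:np.array([[x/3+210,y/3+100] for x,y in L])
X=wz(T,c([(340,402),(246,355),(450,358),(246,443),(448,453),(246,400)]),.13); print(X.round(4))
for i,j in((2,1),(4,3)):
    v=X[j]-X[i];print(np.degrees(np.arctan2(v[1],v[0])),np.hypot(*v[:2]))
pt=lambda x,y,z:(T@[y,x,-(z),1])[:3]   # pin coords: x->tool y, y->tool x, z up from TCP
pp=[pt(0,0,-.0443),pt(0,0,-.0123),pt(0,.0095,-.0123),pt(-.055,0,-.006),pt(0,.0155,-.006),pt(-.048,.0155,-.006)]
print(((wproj(T,pp)-[210,100])*3).round())
W=wd(T,c([(265,470),(305,465),(222,468),(300,510),(200,495),(45,560),(70,495)]),d);print(W.round(4)); print(((W-T[:3,3])@T[:3,:3]).round(4))
# shaft top from depth
vv,uu=np.mgrid[210:262,285:370];uv=np.c_[uu.ravel(),vv.ravel()];uv=uv[d[uv[:,1],uv[:,0]]>.05];P=wd(T,uv,d);S=P[abs(P[:,2]-.13)<.004]
print(len(S),np.median(S[:,2]),cv2.minAreaRect((S[:,:2]*1000).astype(np.float32)))
E
```

```text
[[0.5358 0.2235 0.13  ]
 [0.5078 0.2266 0.13  ]
 [0.5588 0.2454 0.13  ]
 [0.5161 0.2035 0.13  ]
 [0.5685 0.2207 0.13  ]
 [0.512  0.2149 0.13  ]]
-159.72887305971426 0.05434522098094642
-161.86362696618312 0.055120006906063085
[[337. 497.]
 [336. 555.]
 [336. 507.]
 [ 40. 565.]
 [336. 488.]
 [ 69. 487.]]
[[0.5177 0.2331 0.233 ]
 [0.5242 0.2356 0.2302]
 [0.5105 0.231  0.2339]
 [0.5264 0.227  0.2296]
 [0.5085 0.2255 0.2358]
 [0.4857 0.2025 0.2351]
 [0.4866 0.2169 0.2359]]
[[ 0.0186 -0.0126  0.0066]
 [ 0.0187 -0.0056  0.0094]
 [ 0.0193 -0.0201  0.0058]
 [ 0.0098 -0.0066  0.01  ]
 [ 0.0149 -0.0239  0.0038]
 [ 0.0017 -0.0535  0.0046]
 [ 0.0148 -0.0474  0.0037]]
1929 0.13242862489811458 ((542.3117065429688, 224.02944946289062), (64.44245147705078, 30.809247970581055), 19.506874084472656)
```

Emit:
{"name": "play_rows", "arguments": {"steps": [0,0.003,-0.01,0,0,-1,0.005,0,0.003,-0.025,0,0,-1,0.005,0,0.003,-0.04,0,0,-1,0.005,0,0.003,-0.05,0,0,-1,0.005,0,0.003,-0.055,0,0,-1,0.005,0,0.003,-0.057,0,0,-1,0.005,0,0.003,-0.057,0,0,-1,0.005,0,0.003,-0.057,0,0,-1,0.005]}}

```text
time_s: 6.68
eef_pos: [0.5373, 0.2241, 0.183]
tool_rot: [1.798, 2.575, 0.002]
ft_force: [-0.0, 0.5, -1.9]
grip_width: 0.0137
gripper_force: 25.0
```

```bash
python3 - <<'E'
from h import *
o=sensors.get_obs();print(o["eef_pos"],o["ft_force"],o["grip_width"],o["torque"])
T=wpose(); p,d=optics.get_image("wrist"); a=cv2.resize(p[180:330,250:400],(600,600),interpolation=cv2.INTER_CUBIC);np.save("w4d.npy",d); np.save("w4T.npy",T)
s,_=optics.get_image("scene"); s=cv2.resize(s[270:410,90:240],(0,0),fx=2,fy=2,interpolation=cv2.INTER_CUBIC)[:,:200+0]
b=np.zeros((600,200,3),np.uint8); b[:280]=s
t,_=optics.get_image("top"); t=cv2.resize(t[215:265,190:240],(200,200),interpolation=cv2.INTER_CUBIC); b[300:500]=t
cv2.imwrite("pics/w4.png",np.hstack([a,b]))
pt=lambda x,y,z:(T@[y,x,-z,1])[:3]
print(((wproj(T,[pt(0,0,-.0443),pt(0,.00375,-.0443),pt(.00375,0,-.0443),pt(0,.0095,-.0123),pt(0,0,-.0493)])-[250,180])*4).round())
E
```

```text
[0.53725251 0.2241499  0.18302086] [-0.04184588  0.46306003 -1.91084922] 0.013706297975276291 [-0.04629908 -0.09757125 -0.00420008]
[[289. 342.]
 [289. 320.]
 [312. 342.]
 [289. 357.]
 [289. 332.]]
```

View pics/w4.png

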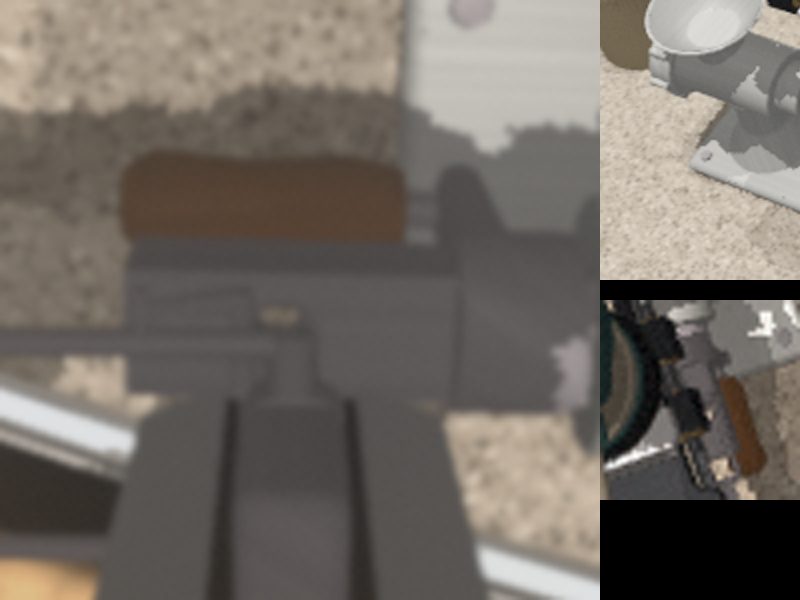

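Emit:
{"name": "play_rows", "arguments": {"steps": [-0.0012,-0.0012,0,0,0,0,0.005,-0.0012,-0.0012,-0.002,0,0,0,0.005,-0.0012,-0.0012,-0.004,0,0,0,0.005,-0.0012,-0.0012,-0.006,0,0,0,0.005,-0.0012,-0.0012,-0.007,0,0,0,0.005,-0.0012,-0.0012,-0.008,0,0,0,0.005,-0.0012,-0.0012,-0.0085,0,0,0,0.005,-0.0012,-0.0012,-0.009,0,0,0,0.005]}}

```text
time_s: 7.5
eef_pos: [0.5356, 0.223, 0.1734]
tool_rot: [-1.798, -2.576, -0.0]
ft_force: [-0.3, 0.6, -1.1]
grip_width: 0.0136
gripper_force: 25.0
```

Emit:
{"name": "play_rows", "arguments": {"steps": [0,0,0,0,0,0,0.005,0,0,-0.0003,0,0,0,0.005,0,0,-0.0005,0,0,0,0.005,0,0,-0.0007,0,0,0,0.005,0,0,-0.001,0,0,0,0.005,0,0,-0.001,0,0,0,0.005,0,0,-0.001,0,0,0,0.005,0,0,-0.001,0,0,0,0.005]}}

```text
time_s: 8.17
eef_pos: [0.5356, 0.2229, 0.1725]
tool_rot: [1.798, 2.576, 0.001]
ft_force: [-0.2, 1.2, -0.9]
grip_width: 0.0139
gripper_force: 25.0
```

Emit:
{"name": "play_rows", "arguments": {"steps": [0,0,-0.0003,0,0,0,0.005,0,0,-0.0006,0,0,0,0.005,0,0,-0.0009,0,0,0,0.005,0,0,-0.0012,0,0,0,0.005,0,0,-0.0015,0,0,0,0.005,0,0,-0.0018,0,0,0,0.005,0,0,-0.002,0,0,0,0.005,0,0,-0.002,0,0,0,0.005]}}

```text
time_s: 8.83
eef_pos: [0.5356, 0.2229, 0.1705]
tool_rot: [-1.798, -2.576, -0.0]
ft_force: [-0.3, 1.4, -0.7]
grip_width: 0.0138
gripper_force: 25.0
```

Emit:
{"name": "play_rows", "arguments": {"steps": [0,0,-0.0003,0,0,0,0.005,0,0,-0.0006,0,0,0,0.005,0,0,-0.0009,0,0,0,0.005,0,0,-0.0012,0,0,0,0.005,0,0,-0.0015,0,0,0,0.005,0,0,-0.0018,0,0,0,0.005,0,0,-0.002,0,0,0,0.005,0,0,-0.002,0,0,0,0.005]}}

```text
time_s: 9.5
eef_pos: [0.5356, 0.2229, 0.1686]
tool_rot: [-1.798, -2.576, -0.0]
ft_force: [-0.9, 1.9, 0.2]
grip_width: 0.0139
gripper_force: 25.0
```

Emit:
{"name": "play_rows", "arguments": {"steps": [-0.0001,0.0004,-0.0005,0,0,0,0.005,-0.0001,0.0004,-0.001,0,0,0,0.005,-0.0001,0.0004,-0.0015,0,0,0,0.005,-0.0001,0.0004,-0.002,0,0,0,0.005,-0.0001,0.0004,-0.0025,0,0,0,0.005,-0.0001,0.0004,-0.003,0,0,0,0.005,-0.0001,0.0004,-0.0035,0,0,0,0.005,-0.0001,0.0004,-0.004,0,0,0,0.005]}}

```text
time_s: 10.17
eef_pos: [0.5351, 0.2231, 0.1643]
tool_rot: [-1.798, -2.576, 0.001]
ft_force: [-1.8, 1.4, 1.4]
grip_width: 0.0137
gripper_force: 25.0
```

Emit:
{"name": "play_rows", "arguments": {"steps": [0,0,-0.0003,0,0,0,0.005,0,0,-0.0006,0,0,0,0.005,0,0,-0.001,0,0,0,0.005,0,0,-0.0014,0,0,0,0.005,0,0,-0.0017,0,0,0,0.005,0,0,-0.002,0,0,0,0.005,0,0,-0.002,0,0,0,0.005,0,0,-0.002,0,0,0,0.005]}}

```text
time_s: 10.83
eef_pos: [0.5352, 0.223, 0.1621]
tool_rot: [-1.798, -2.576, 0.001]
ft_force: [-3.3, 0.4, 0.7]
grip_width: 0.0136
gripper_force: 25.0
```

Emit:
{"name": "play_rows", "arguments": {"steps": [-0.0003,0,0,0,0,0,0.005,-0.0006,0,-0.0005,0,0,0,0.005,-0.0006,0,-0.001,0,0,0,0.005,-0.0006,0,-0.0015,0,0,0,0.005,-0.0006,0,-0.002,0,0,0,0.005,-0.0006,0,-0.0025,0,0,0,0.005,-0.0006,0,-0.003,0,0,0,0.005,-0.0006,0,-0.003,0,0,0,0.005]}}

```text
time_s: 11.5
eef_pos: [0.535, 0.2232, 0.1594]
tool_rot: [1.798, 2.576, 0.0]
ft_force: [-1.7, 0.4, 0.6]
grip_width: 0.0136
gripper_force: 25.0
```

Emit:
{"name": "play_rows", "arguments": {"steps": [0,0,-0.0003,0,0,0,0.005,0,0,-0.0006,0,0,0,0.005,0,0,-0.001,0,0,0,0.005,0,0,-0.0014,0,0,0,0.005,0,0,-0.0017,0,0,0,0.005,0,0,-0.002,0,0,0,0.005,0,0,-0.0025,0,0,0,0.005,0,0,-0.003,0,0,0,0.005]}}

```text
time_s: 12.17
eef_pos: [0.5349, 0.2232, 0.1564]
tool_rot: [1.798, 2.576, 0.0]
ft_force: [-1.9, 0.8, -0.7]
grip_width: 0.0139
gripper_force: 25.0
```

Emit:
{"name": "play_rows", "arguments": {"steps": [-0.0002,0,-0.0005,0,0,0,0.005,-0.0002,0,-0.001,0,0,0,0.005,-0.0002,0,-0.0015,0,0,0,0.005,-0.0002,0,-0.002,0,0,0,0.005,-0.0002,0,-0.0025,0,0,0,0.005,-0.0002,0,-0.003,0,0,0,0.005,-0.0002,0,-0.0035,0,0,0,0.005,-0.0002,0,-0.004,0,0,0,0.005]}}

```text
time_s: 12.83
eef_pos: [0.5348, 0.2233, 0.1524]
tool_rot: [1.798, 2.576, 0.0]
ft_force: [-1.4, 0.5, 0.9]
grip_width: 0.0143
gripper_force: 25.0
```

Emit:
{"name": "play_rows", "arguments": {"steps": [0,0,-0.0005,0,0,0,0.005,0,0,-0.001,0,0,0,0.005,0,0,-0.0015,0,0,0,0.005,0,0,-0.002,0,0,0,0.005,0,0,-0.0025,0,0,0,0.005,0,0,-0.003,0,0,0,0.005,0,0,-0.0035,0,0,0,0.005,0,0,-0.004,0,0,0,0.005]}}

```text
time_s: 13.5
eef_pos: [0.5348, 0.2233, 0.1485]
tool_rot: [1.798, 2.576, 0.001]
ft_force: [-1.2, 0.0, 1.0]
grip_width: 0.0136
gripper_force: 25.0
```

Emit:
{"name": "play_rows", "arguments": {"steps": [0,0,-0.0005,0,0,0,0.005,0,0,-0.001,0,0,0,0.005,0,0,-0.0015,0,0,0,0.005,0,0,-0.002,0,0,0,0.005,0,0,-0.0025,0,0,0,0.005,0,0,-0.003,0,0,0,0.005,0,0,-0.0035,0,0,0,0.005,0,0,-0.004,0,0,0,0.005]}}

```text
time_s: 14.17
eef_pos: [0.5348, 0.2233, 0.1449]
tool_rot: [1.798, 2.576, 0.001]
ft_force: [-1.2, 0.1, 5.5]
grip_width: 0.014
gripper_force: 25.0
```

Emit:
{"name": "play_rows", "arguments": {"steps": [0,0,-0.0002,0,0,0,0.005,0,0,-0.0004,0,0,0,0.005,0,0,-0.0006,0,0,0,0.005,0,0,-0.0008,0,0,0,0.005,0,0,-0.001,0,0,0,0.005,0,0,-0.0012,0,0,0,0.005,0,0,-0.0015,0,0,0,0.005,0,0,-0.0015,0,0,0,0.005]}}

```text
time_s: 14.83
eef_pos: [0.5348, 0.2233, 0.1448]
tool_rot: [1.798, 2.575, 0.002]
ft_force: [-3.7, 0.9, 10.6]
grip_width: 0.014
gripper_force: 25.0
```

```bash
python3 - <<'E'
from h import *
o=sensors.get_obs();print(o["eef_pos"],o["ft_force"],o["grip_width"],o["torque"])
T=wpose(); p,d=optics.get_image("wrist"); a=cv2.resize(p[200:320,255:375],(480,480),interpolation=cv2.INTER_CUBIC);np.save("w5d.npy",d); np.save("w5T.npy",T)
s,ds=optics.get_image("scene"); s=cv2.resize(s[310:370,180:240],(320,320),interpolation=cv2.INTER_CUBIC)
b=np.zeros((480,320,3),np.uint8); b[:320]=s
cv2.imwrite("pics/w5.png",np.hstack([a,b]))
K,M,e=cam("scene"); X=T[:3,3]; q=(X-e)@M; print("TCP in scene",K[0,0]*q[0]/-q[2]+K[0,2],K[1,1]*-q[1]/-q[2]+K[1,2])
pt=lambda x,y,z:(T@[y,x,-z,1])[:3]
print(((wproj(T,[pt(0,0,-.0123),pt(0,.0095,-.0123),pt(0,.0095,-.0148),pt(-.055,0,-.006),pt(0,.011,-.0148)])-[255,200])*4).round())
vv,uu=np.mgrid[200:290,240:375];uv=np.c_[uu.ravel(),vv.ravel()];uv=uv[d[uv[:,1],uv[:,0]]>.05];P=(wd(T,uv,d)-T[:3,3])@T[:3,:3]
S=P[(abs(P[:,0])<.012)&(P[:,1]>.018)&(P[:,1]<.03)]; print("shaft in tool z",len(S),np.percentile(S[:,2],[10,50,90]))
S=P[(abs(P[:,0])<.01)&(P[:,1]<-.049)&(P[:,1]>-.062)]; print("thumb",len(S),np.percentile(S[:,2],[10,50,90]))
E
```

```text
[0.5348389  0.22325026 0.14480749] [-3.67484223  0.91045135 10.5701959 ] 0.014028205416790097 [-0.00468838  0.61559609  0.01395756]
TCP in scene 220.28350926358056 319.3623820019439
[[ 269.  340.]
 [ 269.  277.]
 [ 269.  270.]
 [-127.  353.]
 [ 269.  260.]]
shaft in tool z 1176 [0.01194568 0.02962067 0.1421291 ]
thumb 303 [0.14111198 0.14215837 0.14309277]
```

View pics/w5.png

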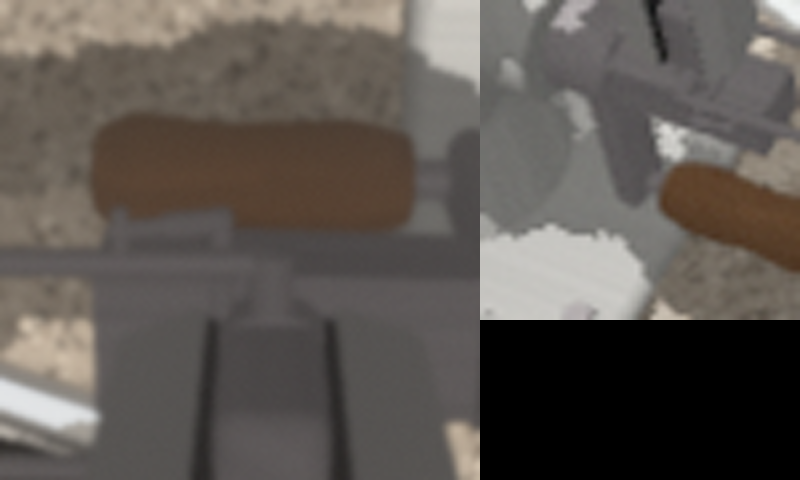

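```bash
python3 - <<'E'
from h import *
d=np.load("w5d.npy");T=np.load("w5T.npy")
c=lambda x,y:(x/4+255,y/4+200)
def z(x0,x1,y0,y1):
    vv,uu=np.mgrid[int(200+y0/4):int(200+y1/4)+1,int(255+x0/4):int(255+x1/4)+1]
    P=wd(T,np.c_[uu.ravel(),vv.ravel()],d); return len(P),np.percentile(P[:,2],[10,50,90]).round(4)
print("shaft top left",z(120,200,285,310)); print("shaft top right",z(360,440,290,325)); print("wire",z(20,90,258,268)); print("wire2",z(120,220,258,268))
print("flange clip",z(130,220,222,240)); print("collar?",z(262,282,285,310)); print("counter",z(20,80,120,200)); print("hub",z(440,478,340,380))
for n,f in(("w3","w3"),):
    d=np.load(f+"d.npy");T=np.load(f+"T.npy")
    for u,v in((300,230),(310,240),(345,240),(350,228),(260,150),(300,130)):
        print((u,v),wd(T,[[u,v]],d).round(4))
E
```

```text
shaft top left (147, array([0.1317, 0.1326, 0.1336]))
shaft top right (210, array([0.1319, 0.1326, 0.1357]))
wire (72, array([0.1397, 0.1403, 0.141 ]))
wire2 (104, array([0.1394, 0.1402, 0.1409]))
flange clip (144, array([0.1186, 0.137 , 0.1388]))
collar? (42, array([0.1402, 0.1415, 0.142 ]))
counter (336, array([0.0016, 0.0026, 0.0035]))
hub (110, array([0.1319, 0.1326, 0.1334]))
(300, 230) [[0.517  0.2204 0.1321]]
(310, 240) [[0.5274 0.2154 0.1317]]
(345, 240) [[0.5538 0.2254 0.1309]]
(350, 228) [[0.5534 0.2366 0.1336]]
(260, 150) [[0.4471 0.2571 0.003 ]]
(300, 130) [[0.4814 0.2935 0.0031]]
```

Emit:
{"name": "play_rows", "arguments": {"steps": [0,0,0.0007,0,0,0,0.005,0,0,0.0013,0,0,0,0.005,0,0,0.0013,0,0,0,0.03,0,0,0.0013,0,0,0,0.03,0,0,0.0013,0,0,0,0.03,0,0,0.0013,0,0,0,0.03,0,0,0.0013,0,0,0,0.03,0,0,0.0013,0,0,0,0.03]}}

```text
time_s: 15.6
eef_pos: [0.5347, 0.2231, 0.144]
tool_rot: [1.798, 2.576, -0.0]
ft_force: [0.1, 0.3, 0.6]
grip_width: 0.0302
gripper_force: 0.0
```

Emit:
{"name": "play_rows", "arguments": {"steps": [0,0,0.003,0,0,0,0.03,0,0,0.01,0,0,0,0.03,0,0,0.02,0,0,0,0.03,0,0,0.035,0,0,0,0.03,0,0,0.05,0,0,0,0.03,0,0,0.055,0,0,0,0.03,0,0,0.055,0,0,0,0.0,0,0,0.055,0,0,0,0.0]}}

```text
time_s: 16.27
eef_pos: [0.5348, 0.2232, 0.1997]
tool_rot: [1.798, 2.575, 0.001]
ft_force: [-0.6, 0.7, 0.0]
grip_width: 0.0203
gripper_force: 0.0
```

```bash
python3 - <<'E'
from h import *
o=sensors.get_obs();print(o["eef_pos"],o["ft_force"],o["grip_width"])
T=wpose(); p,d=optics.get_image("wrist"); a=cv2.resize(p[190:340,220:370],(600,600),interpolation=cv2.INTER_CUBIC);np.save("w6d.npy",d); np.save("w6T.npy",T)
cv2.imwrite("pics/w6.png",a)
E
```

```text
[0.5347648  0.22321944 0.19967201] [-0.63947295  0.65415502  0.04512098] 0.02029739580641407
```

View pics/w6.png

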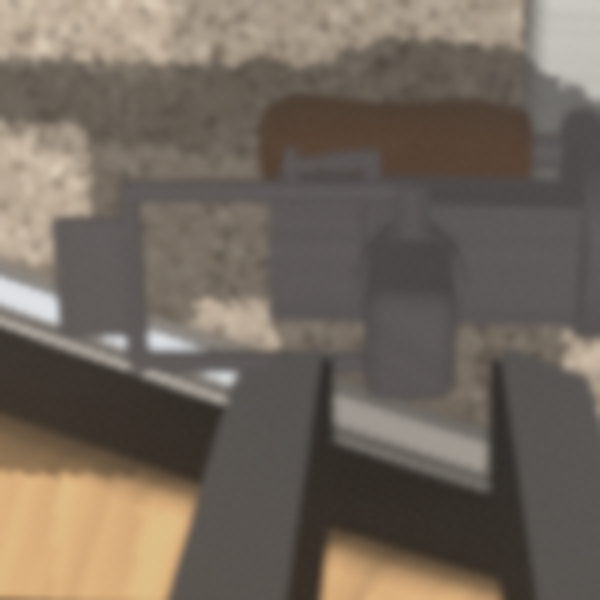

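```bash
python3 - <<'E'
from h import *
d=np.load("w6d.npy");T=np.load("w6T.npy")
vv,uu=np.mgrid[248:270,238:252];P=wd(T,np.c_[uu.ravel(),vv.ravel()],d)
m=abs(P[:,2]-.140)<.006;print(m.sum(),np.median(P[m],0),((np.median(P[m],0)-T[:3,3])@T[:3,:3]))
c=np.array([[(x/4+220),(y/4+190)] for x,y in((100,275),(60,275),(140,275),(410,270))]); W=wz(T,c,.140);print(W,((W-T[:3,3])@T[:3,:3]).round(4))
E
```

```text
307 [0.4847213  0.20414917 0.14009883] [-0.00065156 -0.05360417  0.05952445]
[[0.48511732 0.20404063 0.14      ]
 [0.47842795 0.20152751 0.14      ]
 [0.4917323  0.20651888 0.14      ]
 [0.5349194  0.2234787  0.14      ]] [[-0.0009 -0.0533  0.0596]
 [-0.0009 -0.0604  0.0596]
 [-0.0008 -0.0462  0.0596]
 [ 0.0002  0.0002  0.0597]]
```

Emit:
{"name": "play_rows", "arguments": {"steps": [-0.025,-0.01,0,0,0,0,0,-0.052,-0.02,0,0,0,0,0,-0.052,-0.02,0,0,0,0,0,-0.052,-0.02,-0.02,0,0,0,0,-0.052,-0.02,-0.04,0,0,0,0,-0.052,-0.02,-0.05,0,0,0,0,-0.052,-0.02,-0.053,0,0,0,0,-0.052,-0.02,-0.054,0,0,0,0]}}

```text
time_s: 16.98
eef_pos: [0.4823, 0.2031, 0.1443]
tool_rot: [-1.798, -2.575, 0.002]
ft_force: [0.0, 0.8, 0.4]
grip_width: 0.0007
gripper_force: 0.0
```

Emit:
{"name": "play_rows", "arguments": {"steps": [0,0,-0.002,0,0,0,0,0,0,-0.004,0,0,0,0,0,0,-0.006,0,0,0,0,0,0,-0.008,0,0,0,0,0,0,-0.01,0,0,0,0,0,0,-0.012,0,0,0,0,0,0,-0.014,0,0,0,0,0,0,-0.015,0,0,0,0]}}

```text
time_s: 17.65
eef_pos: [0.483, 0.2033, 0.1305]
tool_rot: [1.798, 2.575, 0.001]
ft_force: [-0.2, -0.0, 3.9]
grip_width: 0.0006
gripper_force: 2.0
```

Emit:
{"name": "play_rows", "arguments": {"steps": [0,0,-0.002,0,0,0,0,0,0,-0.004,0,0,0,0,0,0,-0.006,0,0,0,0,0,0,-0.008,0,0,0,0,0,0,-0.01,0,0,0,0,0,0,-0.012,0,0,0,0,0,0,-0.014,0,0,0,0,0,0,-0.016,0,0,0,0]}}

```text
time_s: 18.32
eef_pos: [0.4822, 0.203, 0.1137]
tool_rot: [-1.798, -2.575, 0.001]
ft_force: [0.1, -0.4, 1.5]
grip_width: 0.0003
gripper_force: 0.9
```

Emit:
{"name": "play_rows", "arguments": {"steps": [0,0,-0.002,0,0,0,0,0,0,-0.004,0,0,0,0,0,0,-0.006,0,0,0,0,0,0,-0.008,0,0,0,0,0,0,-0.01,0,0,0,0,0,0,-0.012,0,0,0,0,0,0,-0.012,0,0,0,0,0,0,-0.012,0,0,0,0]}}

```text
time_s: 18.98
eef_pos: [0.4824, 0.2031, 0.102]
tool_rot: [-1.798, -2.576, 0.001]
ft_force: [-0.1, -0.5, 0.3]
grip_width: 0.0002
gripper_force: 0.0
```

Force has dropped away; it likely snapped. Retreat out and up, then look.

Emit:
{"name": "play_rows", "arguments": {"steps": [-0.01,-0.004,0.01,0,0,0,0,-0.015,-0.005,0.04,0,0,0,0,-0.015,-0.005,0.07,0,0,0,0,0.01,0.004,0.1,0,0,0,0,0.03,0.01,0.12,0,0,0,0,0.052,0.02,0.135,0,0,0,0,0.052,0.02,0.135,0,0,0,0,0.052,0.02,0.135,0,0,0,0]}}

```text
time_s: 19.65
eef_pos: [0.535, 0.2233, 0.2385]
tool_rot: [1.798, 2.575, 0.002]
ft_force: [0.2, 0.6, 0.0]
grip_width: 0.0004
gripper_force: 0.0
```

```bash
python3 - <<'E'
from h import *
o=sensors.get_obs();print(o["eef_pos"],o["ft_force"],o["grip_width"])
T=wpose(); p,d=optics.get_image("wrist"); a=cv2.resize(p[130:280,245:395],(400,400),interpolation=cv2.INTER_CUBIC)
s,ds=optics.get_image("scene"); b=cv2.resize(s[300:400,150:250],(400,400),interpolation=cv2.INTER_CUBIC)
cv2.imwrite("pics/w7.png",np.hstack([a,b]))
vv,uu=np.mgrid[180:280,260:395];uv=np.c_[uu.ravel(),vv.ravel()];P=wd(T,uv,d)
H=np.array([.5348,.2232]); r=np.linalg.norm(P[:,:2]-H,axis=1)
g=P[(r<.012)&(P[:,2]>.155)&(P[:,2]<.19)];print("tab top",len(g),np.percentile(g[:,2],[50,90]))
g=P[(r>.016)&(r<.022)&(abs(P[:,2]-.13)<.006)];print("shaft",len(g),np.median(g[:,2]))
E
```

```text
[0.53502447 0.22327768 0.23847256] [0.23786964 0.59952646 0.00858948] 0.0003857849088672804
tab top 564 [0.1719259  0.17303712]
shaft 522 0.13248515146097492
```

View pics/w7.png

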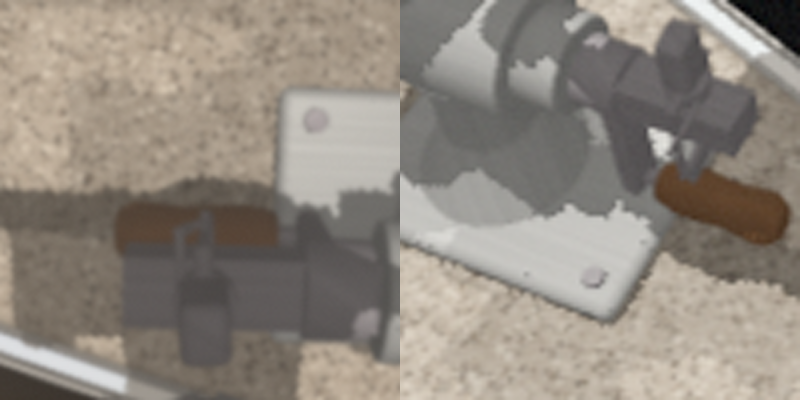

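The wire loop hangs straight down round the shaft (right half, around 690,150). The tab top is 40 mm above the shaft face, so the pin is home, and the gripper is clear.

```bash
python3 -c "
from h import *
print(bot.job_done())"
```

```text
the job is handed in; nothing more can be done
None
```

The pin is fully home in the shaft and the loop has snapped shut underneath it. The gripper is clear, I saw no sign that it touched anything else on the worktop, and I handed the job in at about 20 s.

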